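Uncover the flight module and engage its test lane

ROBOT

A 7-joint arm with a two-finger parallel gripper is mounted at the origin on the work surface. World frame = base frame: x ahead of the robot, y to its left, z up, the work surface at z = 0. Lengths are in m, angles in rad, forces in N, time in s.
With the tool pointing down it reaches from about 0.425 to 0.95 m from the base axis. Payload 4.7 kg.
Tool frame: the origin (TCP) lies at the very end of the fingers, on their centre line; the grasp point (between the pads) lies ctrl.tcp_to_grasp behind it (ctrl.tcp_to_grasp is the distance from the TCP to the grasp point, in m); z points along the fingers, y is the line along which they close (so a half turn about z gives the same grasp; the last joint's range is limited). The gripper opens to 85 mm and grips with 20 to 120 N. Pads are 22 mm wide; open, the fingers measure 114 mm over their backs; the gripper's body (76 mm by 85 mm) begins 54 mm behind the grasp point. The pads swing forward as they close: fully open they stand 13 mm farther back than shut.
Start: joints at [1.233, 0.469, -0.049, 1.532, 0.024, 1.141, -0.082], TCP at [0.205, -0.643, 0.231] pointing down, gripper open.
Joint ranges: [-2.59, 2.59], [-0.33, 1.99], [-1.39, 1.29], [0.1, 2.45], [-1.04, 4.18], [0.21, 1.99], [-2.66, 2.66]. Speed limits (rad/s): [2.57, 2.57, 3.14, 3.14, 3.14, 3.14, 3.14].

INTERFACE

Orientations are given as a unit quaternion [w, x, y, z].
In Python, from cell import ctrl gives the robot as it stands.
- The arm moves only by the shell command python3 -m inch 'ROWS'. ROWS is text: rows parted by semicolons, each of 7 numbers parted by spaces: the closure in counts, from 0 (fully open) to 255 (shut), then the shift along the tool's x, y, z in cm, then the turn, a rotation vector about the tool's x, y, z in degrees. In form: jaw dx dy dz wx wy wz; .... A call has 1 to 12 rows; each row is the pose to reach, as a shift and turn from the pose commanded when the call began, along the tool's axes at that moment; what a row does not reach only later rows make up. A row lasts 1/10 s, in which the tool goes at most 50 mm and 8.59 degrees, less where a joint would pass 70% of its speed; a pose out of reach is approached as far as the arm can. A call with a gripper value outside its range is refused whole. The fingers move at their own pace and stop on an object; the grip force is fixed at half the most. Time passes only in rows, so rows that repeat a pose let the fingers close. It gives the time, the measured TCP pose, the force, the opening and the grip force at its end, in the units of the state.
- ctrl.observe(): the state, without advancing time (a new reading comes with each control period).
- ctrl.snapshot(name): name is "scene" or "top"; returns a dict with "img" (420x560x3 uint8, red, green, blue), "K" (3x3 intrinsics, pixels), "extrinsics" (4x4, takes a point from world to camera coordinates). Camera axes: x right, y down, z forward; pixel columns grow to the right and rows downward; lengths in m; the calibration is good to about 2 mm. A picture is of the moment at which its call begins. There is no depth.
- ctrl.hand_in(): hands the job in; it is judged then, once.
Trained networks look in a picture, given as the dict that the camera call returned (one of the last four; its "shot" number tells which), for a name from the list of things; names that differ only in an ending like _2 or _b are one class to them, and where a whole thing is asked for, a point or a joint stands for the part that bears it (a point fixed in the world has none). Each returns a list of dicts, best first, with "score" (0 to 1); they miss things now and then, are a little off and sometimes report something else, mostly with a low value. They report only what shows in the picture. A call takes as long as a camera call. They do not tell look-alikes from the thing itself.
- ctrl.spot_in(label, picture): "box" ([left, top, right, bottom] in pixels, round what is visible of it).
The state is a dict: "time": time; "qpos": joint angles; "qvel": joint speeds; "effort": joint torques, N m; "ee_pos": TCP position; "eef_rot": TCP orientation; "contact_force": force on the tool from outside, world axes, zero at the start; "moment": the same for the moment, N m; "grip_width": finger opening in m; "gripper_force": force on a finger pad.
Only numpy, scipy, OpenCV 4.12 (cv2) and the standard library are available. Lean on these libraries where they do the work, as an engineer would, in place of code of your own. Each camera call takes 0.05 s, during which the arm holds its last target. There are 200 camera calls.

TASK

Take the red protective cover off the gold module and set it down flat, right way up, in the blue tray without dropping it. Then take the console's shift lever out of its parking leg, across the neutral slot to the side where the gold module stands, and push it forward (away from the robot) fully home in that lane, and let go. Leave both modules and the yellow meter where they stand, and never push the lever forward in the other lane or while the cover is still on.

Things in the scene. Friction and masses are not known exactly. Their poses are not given: they have to be found in the camera images.
- console: White test console, fixed, 175 x 410 mm. Origin: centre of its underside; x = forward (away from the robot at yaw 0), y = left, z up. In its middle a dark steel panel slopes at 30 degrees, rising away from the robot. Left and right of it are decks 30 mm high with a rimmed bay each (rim 8 mm high) at x 15, y +140 mm (left) and y -140 mm (right), where the modules stand.
- gate_center (a point): Centre of the 150 x 150 mm gate panel, at console (0, 0, 100) mm. x = up the slope (forward), y = left, z = outward normal, leaning 30 degrees from vertical towards console -x. The lever's 10 mm stem runs in 16 mm slots: a cross slot (neutral) along y; at its ends the left and right lanes, at y +24 and -24 mm, each forward (green marks) and back; a parking leg (yellow mark) back from its middle.
- lever_pivot (a point): Fixed point about which the lever swings both ways, 80 mm under gate_center along the panel's normal; axes as gate_center. The knob centre is 150 mm from it: in this frame at 150 * (sin(fore), sin(side) cos(fore), cos(side) cos(fore)) mm. Hidden inside the console.
- guard_edge (a point): Middle of the lower front edge of the clear guard plate with orange lip that hangs over the upper part of the panel: at console (24, 0, 235) mm; plate 130 mm wide (y), reaching 71 mm forward from here, lip 22 mm tall. It is in the way of a gripper pointing straight down on the forward lever: lean the tool back towards the robot by 25 to 45 degrees, pointing forward and down.
- lever_side (a joint): Sideways angle of the lever, rad, positive to the left (console +y), range -0.30 to 0.30; the left lane is at about +0.29, the right lane at about -0.29. It starts near 0, in the parking leg. Light friction (about 2 N at the knob), no springs: the lever stays where it is left.
- lever_fore (a joint): Fore-and-aft angle of the same lever, rad, positive forward (up the slope, away from the robot), range -0.25 to 0.25 with solid stops. 0 is the cross slot (neutral); fully home forward is 0.25. It starts between -0.25 and -0.14. There is no forward leg in the middle. About 2 N at the knob moves it; no springs.
- knob_center (a point): Centre of the lever's black ball knob, 34 mm in diameter. The stem leaves it towards the panel, whose surface is about 55 to 67 mm below the ball's centre.
- module: Gold module, loose, 0.5 to 1 kg, 120 (x) x 80 (y) x 60 mm, origin at the centre of its underside, standing in the left or right bay of the console (it varies); that side is the lane for the lever. On its top a black connector header 80 x 34 x 14 mm, under the red cover at the start.
- dummy: Dark grey module of the same shape, no cover, standing in the other bay; bystander. Origin at the centre of its underside.
- cover_center (a point): Centre (half-way up) of the loose red cover, about 90 g: an open-bottomed cap 98 (x) x 52 (y) x 22 mm high, on its top a grip rib 12 mm thick (x), 44 mm long (y), 30 mm tall. The underside is 26 mm below this point; the rib spans from 4 mm below to 26 mm above it. At the start it sits on top of the gold module over the header and lifts straight off (18 mm deep).
- cover: The same red cover; origin at the centre of its underside.
- tray: Blue open tray, fixed on the table left or right of the console (it varies), 160 (x) x 120 (y) mm, 30 mm high, walls 4 mm, floor 4 mm thick. Origin at the centre of its underside.
- meter: Yellow hand-held meter, loose, 150 x 85 x 44 mm, lying on the table on the other side of the console; bystander. Origin at the centre of its underside.
Things that resemble listed ones, but are neither listed nor needed, are in the scene too. What is meant by the cover is not green, and is the larger of those in its own colour.

How it is judged:
On the way, in this order (a step that is already met when the one before it is completed fails the run):
1. the red cover lies flat in the blue tray, released (x of cover_center in the frame of tray between -0.045 and 0.045 m and y of cover_center in the frame of tray between -0.045 and 0.045 m and z of cover_center in the frame of tray below 0.036 m and angle between cover_center's own z axis and vertical below 0.12 rad and contact force between cover and the fingers below 0.1 N and linear speed of cover below 0.03 m/s), for 0.2 s.
2. the lever is fully forward in the lane on the gold module's side (value of joint lever_fore above 0.19 rad and ((y of module in the frame of console above 0 m and value of joint lever_side above 0.2 rad) or (y of module in the frame of console below 0 m and value of joint lever_side below -0.2 rad))), for 0.2 s.
At the end, for the whole second after the job is handed in: Cover flat (within 7 degrees), upright on the tray floor, at rest, released; lever at rest in the lane on the gold module's side (over 0.2 rad sideways), at least 0.19 rad forward; both modules within 20 mm and the meter within 30 mm of where they began (all of step 1 and all of step 2 and velocity of joint lever_fore between -0.05 and 0.05 rad/s and distance of each of module, dummy from where it was at the start of the episode below 0.02 m and distance of meter from where it was at the start of the episode below 0.03 m); the robot touches nothing.
It fails at once if the lever is pushed forward in the lane away from the gold module (value of joint lever_fore above 0.12 rad and ((y of module in the frame of console above 0 m and value of joint lever_side below -0.15 rad) or (y of module in the frame of console below 0 m and value of joint lever_side above 0.15 rad))).
It fails at once if the lever is pushed forward while the cover is still on the module (value of joint lever_fore above 0.12 rad and distance between cover_center and module below 0.12 m).
It fails at once if the cover is dropped or thrown (moves faster than 0.8 m/s while not held) (linear speed of cover above 0.8 m/s and contact force between cover and the fingers below 0.1 N).
It fails at once if a module is shoved or lifted more than 30 mm (distance of any of module, dummy from where it was at the start of the episode above 0.03 m).
It also fails if it takes over 64 s, if anything falls off the work surface, if the arm or the gripper's body presses on something with over 40 N, if the wrist force passes 120 N, or if a joint passes its speed limit or range.

## Working session

There is one attempt and no reset: what is moved stays moved. The work goes in short steps, Python scripts to look and compute and a shell command to move; the robot and the scene stay as the last step left them, time stands still between calls to the robot, and variables do not carry over. Pictures are saved under pics/ and viewed, at most 10 in all, crops included, and the job is handed in when it is done.

```bash
ls; mkdir -p pics; python3 - <<'E'
from cell import ctrl
import cv2,json
s=ctrl.observe(); print(s['ee_pos'],s['eef_rot'],s['grip_width'],ctrl.tcp_to_grasp)
for n in ['scene','top']:
    p=ctrl.snapshot(n); cv2.imwrite(f'pics/{n}0.png',p['img'][:,:,::-1])
    print(n,p['K'].tolist(),p['extrinsics'].round(4).tolist())
    for l in ['console','module','dummy','cover','tray','meter','knob_center']:
        print(l,[( [round(float(v)) for v in d['box']],round(float(d['score']),2)) for d in ctrl.spot_in(l,p)][:4])
E
```

```text
pics
[ 0.2049957  -0.6424996   0.23023417] [-9.75584882e-04  9.88098264e-01  1.53820779e-01 -1.93432951e-04] 0.0856685501463206 0.0187
scene [[495.0034962224561, 0.0, 280.0937580246216], [0.0, 495.0034962224561, 218.72098037641675], [0.0, 0.0, 1.0]] [[-0.5959, 0.803, -0.0079, 0.3237], [0.5178, 0.3768, -0.7681, -0.1665], [-0.6138, -0.4618, -0.6403, 1.8308], [0.0, 0.0, 0.0, 1.0]]
console [([205, 195, 347, 322], 0.88)]
module [([216, 224, 259, 253], 0.75)]
dummy [([287, 251, 336, 301], 0.7)]
cover [([221, 208, 255, 237], 0.82), ([184, 222, 209, 240], 0.71)]
tray [([177, 179, 233, 216], 0.88), ([217, 224, 260, 255], 0.54)]
meter [([288, 252, 336, 302], 0.74), ([371, 278, 432, 328], 0.66)]
knob_center [([280, 215, 296, 242], 0.69), ([281, 214, 299, 246], 0.22)]
top [[421.7139932440959, 0.0, 286.333924258554], [0.0, 421.7139932440959, 210.3417597261006], [0.0, 0.0, 1.0]] [[-0.0195, -0.9998, -0.0077, 0.0256], [-0.9977, 0.02, -0.0652, 0.5222], [0.0653, 0.0064, -0.9978, 1.2306], [0.0, 0.0, 0.0, 1.0]]
console [([215, 141, 359, 224], 0.71)]
module [([321, 167, 352, 212], 0.79), ([223, 156, 256, 204], 0.52)]
dummy [([221, 156, 254, 204], 0.8)]
cover [([373, 164, 399, 180], 0.82), ([336, 243, 373, 276], 0.81), ([328, 170, 347, 206], 0.78)]
tray [([400, 198, 448, 256], 0.86)]
meter [([145, 194, 189, 250], 0.82), ([282, 190, 292, 213], 0.26)]
knob_center [([282, 193, 292, 216], 0.66)]
```

```bash
python3 - <<'E'
import cv2
a=cv2.imread('pics/top0.png')[120:300,120:470]; b=cv2.imread('pics/scene0.png')[150:350,160:450]
cv2.imwrite('pics/a1.png',cv2.resize(a,None,fx=2.28,fy=2.28,interpolation=cv2.INTER_CUBIC))
cv2.imwrite('pics/b1.png',cv2.resize(b,None,fx=2.7,fy=2.7,interpolation=cv2.INTER_CUBIC))
E
```

```text
(no output)
```

View pics/a1.png

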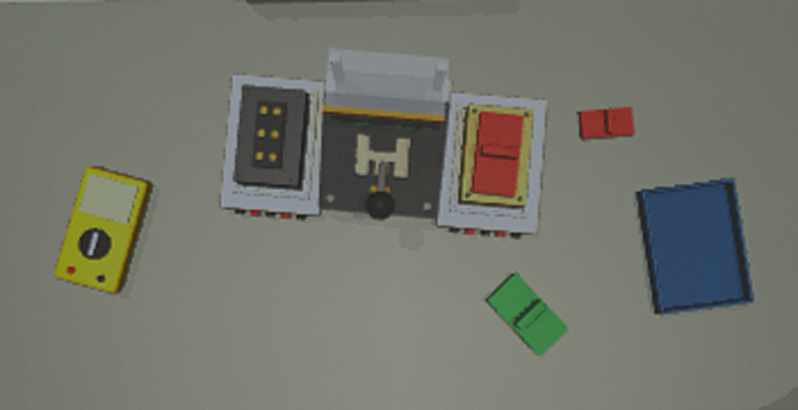

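View pics/b1.png

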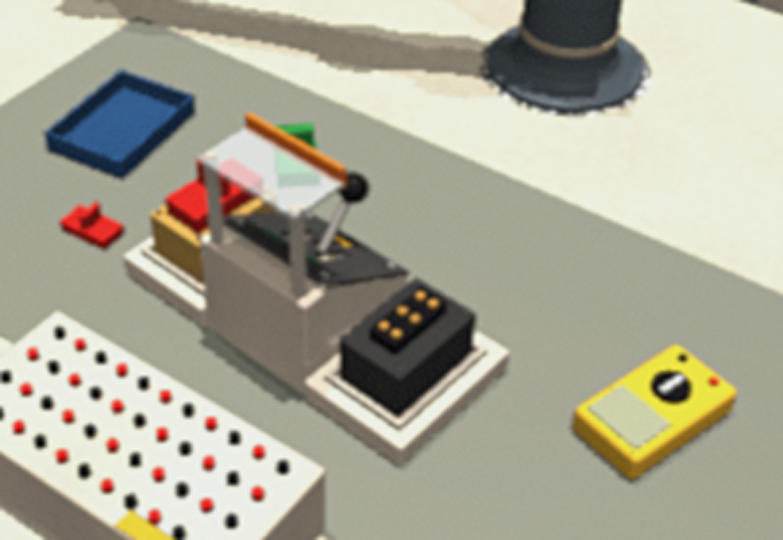

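```bash
cat > h.py <<'E'
import numpy as np, cv2
from scipy.spatial.transform import Rotation as R
def ray(p,uv):
    E=p['extrinsics'];A=E[:3,:3];c=-A.T@E[:3,3]
    d=A.T@np.linalg.inv(p['K'])@np.array([uv[0],uv[1],1.]);return c,d
def atz(p,uv,z):
    c,d=ray(p,uv);return c+d*(z-c[2])/d[2]
def proj(p,X):
    q=p['K']@(p['extrinsics'][:3,:3]@np.asarray(X)+p['extrinsics'][:3,3]);return q[:2]/q[2]
def tri(ps,uvs):
    M=np.zeros((3,3));b=np.zeros(3)
    for p,u in zip(ps,uvs):
        c,d=ray(p,u);d/=np.linalg.norm(d);Q=np.eye(3)-np.outer(d,d);M+=Q;b+=Q@c
    return np.linalg.solve(M,b)
def down(yaw):  # tool y along world direction yaw, z down
    y=np.array([np.cos(yaw),np.sin(yaw),0]);z=np.array([0,0,-1.]);return np.c_[np.cross(y,z),y,z]
def go(s,pos,Rt):
    q=s['eef_rot'];R0=R.from_quat([q[1],q[2],q[3],q[0]]).as_matrix()
    d=R0.T@(np.asarray(pos)-s['ee_pos'])*100;w=R.from_matrix(R0.T@Rt).as_rotvec(degrees=True)
    return d.round(2),w.round(1)
E
python3 - <<'E'
from cell import ctrl
from h import *
p=ctrl.snapshot('top')
f=lambda pts,z:np.array([atz(p,(120+u/2.28,120+v/2.28),z)[:2] for u,v in pts])
C=f([(233,74),(221,210),(538,233),(547,99)],.03);print('console',C.round(4).tolist(),C.mean(0))
ya=np.arctan2(*(C[1]-C[2]+C[0]-C[3])[::-1])-np.pi/2;xa=np.arctan2(*(C[0]-C[1]+C[3]-C[2])[::-1]);print('yaw',ya,xa, np.linalg.norm(C[1]-C[2]),np.linalg.norm(C[0]-C[1]))
T=f([(638,190),(733,180),(751,300),(655,312)],.03);print('tray',T.round(4).tolist(),T.mean(0),np.arctan2(*(T[0]-T[3]+T[1]-T[2])[::-1]))
V=f([(478,110),(520,112),(517,197),(473,194)],.112);print('cover',V.round(4).tolist(),V.mean(0),np.arctan2(*(V[0]-V[3]+V[1]-V[2])[::-1]))
M=f([(467,103),(533,105),(526,205),(459,202)],.09);print('mod',M.round(4).tolist(),M.mean(0),np.arctan2(*(M[0]-M[3]+M[1]-M[2])[::-1]))
s=ctrl.observe()
q=ctrl.snapshot('scene')
K=tri([p,q],[(120+379/2.28,120+205/2.28),(160+353/2.7,150+186/2.7)]);print('knob',K)
yaw=(ya+xa)/2;Rc=R.from_euler('z',yaw).as_matrix();o=np.r_[C.mean(0),0]
print('mod in console',Rc.T@(np.r_[M.mean(0),0.09]-o),'knob in c',Rc.T@(K-o))
gate=Rc@R.from_euler('y',-30,degrees=True).as_matrix()
piv=o+Rc@[0,0,.1]-gate@[0,0,.08]
k=gate.T@(K-piv);print('lever k',k,np.linalg.norm(k),'fore',np.arcsin(k[0]/.15))
rib=np.r_[V.mean(0),0]
Rt=down(xa); print('above cover',go(s,[rib[0],rib[1],.22],Rt), go(s,[rib[0],rib[1],.22],down(xa+np.pi)))
E
```

```text
console [[0.6972, 0.2015], [0.5207, 0.2187], [0.4831, -0.1874], [0.656, -0.2042]] [0.58922776 0.0071512 ]
yaw -0.09681391036361542 -0.09697763366391952 0.40778877995017376 0.17730559837299717
tray [[0.5357, -0.3172], [0.5461, -0.4392], [0.3925, -0.4554], [0.3796, -0.333]] [ 0.46348772 -0.38620618] 0.10293889001078965
cover [[0.63, -0.1067], [0.6265, -0.1572], [0.5239, -0.1506], [0.5286, -0.098]] [ 0.57725793 -0.12811719] -0.07446919859251544
mod [[0.6426, -0.0956], [0.6384, -0.1765], [0.5155, -0.1643], [0.5208, -0.0827]] [ 0.579322   -0.12977471] -0.10214580010316739
knob [0.51491692 0.01620746 0.13783685]
mod in console [ 0.00338749 -0.13724195  0.09      ] knob in c [-0.07483841  0.00182464  0.13783685]
lever k [-0.04589354  0.00182464  0.15018688] 0.1570529968791701 fore -0.31094339126335907
above cover (array([ 51.1 , -37.75,   1.13]), array([  0. ,   0. , -66.7])) (array([ 51.1 , -37.75,   1.13]), array([  0. ,  -0. , 113.3]))
```

```bash
python3 -m inch '0 51 -37.7 1.1 0 0 -66.7;0 51 -37.7 1.1 0 0 -66.7;0 51 -37.7 1.1 0 0 -66.7;0 51 -37.7 1.1 0 0 -66.7;0 51 -37.7 1.1 0 0 -66.7;0 51 -37.7 1.1 0 0 -66.7;0 51 -37.7 1.1 0 0 -66.7;0 51 -37.7 1.1 0 0 -66.7;0 51 -37.7 1.1 0 0 -66.7;0 51 -37.7 1.1 0 0 -66.7;0 51 -37.7 1.1 0 0 -66.7;0 51 -37.7 1.1 0 0 -66.7'
python3 - <<'E'
from cell import ctrl
from h import *
s=ctrl.observe();print(s['qpos'].round(2) if hasattr(s['qpos'],'round') else s['qpos'])
print(go(s,[.578,-.1285,.22],down(-.092)),go(s,[.578,-.1285,.116],down(-.092)))
E
```

```text
time: 2.1
ee_pos: [0.5574, -0.1552, 0.2212]
eef_rot: [0.0, 0.741, 0.672, 0.0]
contact_force: [-0.7, -0.3, -0.1]
grip_width: 0.0855
gripper_force: 0.0
[ 0.59  0.37 -0.5   1.76  0.2   1.07 -0.08]
(array([2.86, 1.79, 0.12]), array([ 0. ,  0. , -0.4])) (array([ 2.87,  1.78, 10.52]), array([ 0. ,  0. , -0.4]))
```

```bash
python3 -m inch '60 2.9 1.8 0.1 0 0 0;60 2.9 1.8 0.1 0 0 0;60 2.9 1.8 0.1 0 0 0;60 2.9 1.8 0.1 0 0 0'
python3 - <<'E'
from cell import ctrl
from h import *
p=ctrl.snapshot('scene');q=ctrl.snapshot('top')
s=ctrl.observe();print(s['ee_pos'],go(s,[.578,-.1285,.115],down(-.092)))
for n,w in (('s',p),('t',q)):
    print(n,[(np.round(d['box']),d['score']) for d in ctrl.spot_in('cover',w)])
    print(proj(w,[.578,-.1285,.142]),proj(w,s['ee_pos']))
u,v=map(int,proj(p,[.578,-.1285,.142]))
cv2.imwrite('pics/c2.png',cv2.resize(p['img'][v-60:v+60,u-70:u+90,::-1],None,fx=5,fy=5,interpolation=cv2.INTER_CUBIC))
E
```

```text
time: 2.5
ee_pos: [0.5765, -0.1314, 0.2198]
eef_rot: [0.0, 0.742, 0.671, -0.001]
contact_force: [-0.3, -0.0, 0.2]
grip_width: 0.0656
gripper_force: 0.0
[ 0.57641531 -0.1315828   0.21989967] (array([ 0.33,  0.13, 10.49]), array([-0. ,  0.1, -0.5]))
s []
[237.23549502 210.27125019] [235.01921571 188.08081076]
t [(array([328., 169., 340., 204.]), 0.72), (array([339., 241., 361., 278.]), 0.68)]
[339.40527571 185.53337927] [344.3596507 182.2576986]
```

View pics/c2.png

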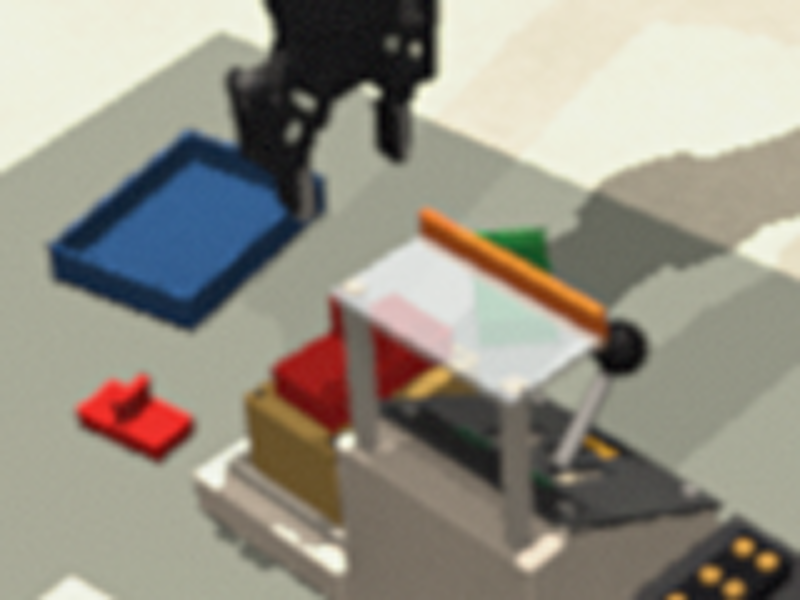

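```bash
python3 -m inch '60 0.3 0.1 5 0 0 0;60 0.3 0.1 8 0 0 0;60 0.3 0.1 10.3 0 0 0;60 0.3 0.1 10.3 0 0 0;60 0.3 0.1 10.3 0 0 0;255 0.3 0.1 10.3 0 0 0;255 0.3 0.1 10.3 0 0 0;255 0.3 0.1 10.3 0 0 0;255 0.3 0.1 10.3 0 0 0;255 0.3 0.1 10.3 0 0 0;255 0.3 0.1 10.3 0 0 0'
```

```text
time: 3.8
ee_pos: [0.5791, -0.1268, 0.118]
eef_rot: [0.001, 0.741, 0.672, 0.0]
contact_force: [-1.1, -0.6, 6.5]
grip_width: 0.0106
gripper_force: 61.7
```

```bash
python3 -m inch '255 0 0 -1 0 0 0;255 0 0 -2 0 0 0;255 0 0 -4 0 0 0;255 0 0 -7 0 0 0;255 0 0 -10 0 0 0;255 0 0 -10 0 0 0'
python3 - <<'E'
from cell import ctrl
from h import *
p=ctrl.snapshot('top')
s=ctrl.observe();print(s['ee_pos'],s['contact_force'],s['grip_width'],s['gripper_force'])
T=np.array([.4635,-.3862]);
Rt=down(.103)
print(go(s,[*T,.20],Rt),go(s,[*T,.034],Rt))
print([(np.round(d['box']),d['score']) for d in ctrl.spot_in('tray',p)], proj(p,[*T,.004]))
cv2.imwrite('pics/d3.png',cv2.resize(p['img'][120:300,270:470,::-1],None,fx=3,fy=3,interpolation=cv2.INTER_CUBIC))
E
```

```text
time: 4.4
ee_pos: [0.5812, -0.1266, 0.2221]
eef_rot: [0.004, 0.741, 0.672, 0.003]
contact_force: [0.3, 0.8, -0.0]
grip_width: 0.0106
gripper_force: 60.8
[ 0.57979286 -0.12664724  0.21966767] [ 0.35256374  0.85080616 -1.89729521] 0.01069401741768801 60.78092336654663
(array([-26.97,  -9.05,   1.94]), array([  0.3,   0.1, -11.5])) (array([-26.95,  -9.13,  18.54]), array([  0.3,   0.1, -11.5]))
[(array([400., 194., 452., 261.]), 0.94), (array([280., 192., 294., 217.]), 0.66), (array([282., 193., 292., 214.]), 0.39)] [421.68728937 227.77474038]
```

View pics/d3.png

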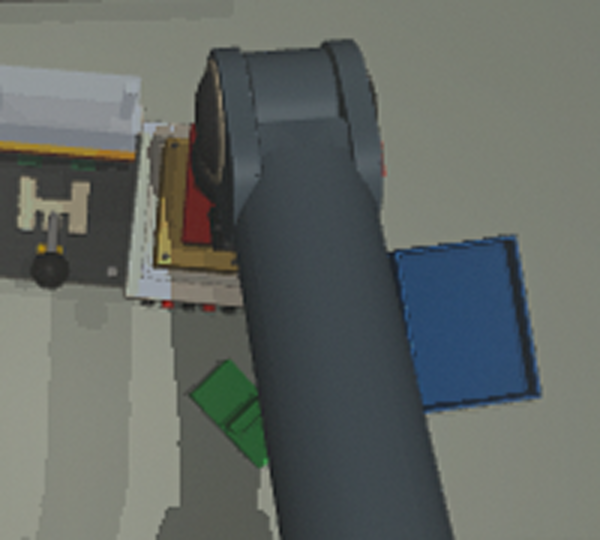

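```bash
python3 -m inch '255 -27 -9.1 2 0 0 -11.5;255 -27 -9.1 2 0 0 -11.5;255 -27 -9.1 2 0 0 -11.5;255 -27 -9.1 2 0 0 -11.5;255 -27 -9.1 2 0 0 -11.5;255 -27 -9.1 2 0 0 -11.5;255 -27 -9.1 6 0 0 -11.5;255 -27 -9.1 10 0 0 -11.5;255 -27 -9.1 10 0 0 -11.5;255 -27 -9.1 10 0 0 -11.5'
python3 - <<'E'
from cell import ctrl
from h import *
p=ctrl.snapshot('scene')
s=ctrl.observe();print(s['ee_pos'],s['contact_force'],s['grip_width'],s['qpos'])
T=np.array([.4635,-.3862]);
Rt=down(.103)
print(go(s,[*T,.034],Rt))
cv2.imwrite('pics/e4.png',cv2.resize(p['img'][120:260,140:300,::-1],None,fx=4,fy=4,interpolation=cv2.INTER_CUBIC))
E
```

```text
time: 5.5
ee_pos: [0.4611, -0.3858, 0.1162]
eef_rot: [-0.001, 0.67, 0.743, 0.0]
contact_force: [0.4, -0.3, 0.1]
grip_width: 0.0106
gripper_force: 60.6
[ 0.46237578 -0.38643059  0.1178463 ] [ 0.30285548 -0.32519429 -0.23003282] 0.01059650194181677 [ 0.94975732  0.50893343 -0.43552725  1.80345379  0.26806046  0.88658286
  0.49580706]
(array([0.01, 0.11, 8.38]), array([0.1, 0. , 0. ]))
```

View pics/e4.png

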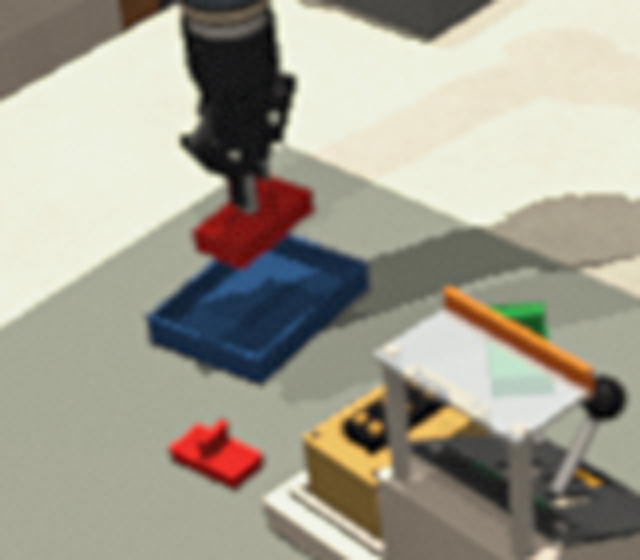

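The cover is held level above the tray (red at ~(255,220) in the crop, tray at ~(260,305)) and is off the gold module. Lower it.

```bash
python3 -m inch '255 0 0.1 3 0 0 0;255 0 0.1 6 0 0 0;255 0 0.1 7.5 0 0 0;255 0 0.1 8 0 0 0;255 0 0.1 8.3 0 0 0;255 0 0.1 8.3 0 0 0;255 0 0.1 8.3 0 0 0'
```

```text
time: 6.25
ee_pos: [0.4634, -0.387, 0.0352]
eef_rot: [0.001, 0.67, 0.743, 0.0]
contact_force: [-0.6, 0.3, 0.1]
grip_width: 0.0106
gripper_force: 60.7
```

```bash
python3 -m inch '255 0 0 0.15 0 0 0;255 0 0 0.25 0 0 0;255 0 0 0.25 0 0 0;255 0 0 0.25 0 0 0'
```

```text
time: 6.65
ee_pos: [0.4628, -0.3867, 0.032]
eef_rot: [0.0, 0.67, 0.742, -0.0]
contact_force: [-2.3, 0.5, 3.5]
grip_width: 0.011
gripper_force: 61.3
```

Contact; release and retreat.

```bash
python3 -m inch '150 0 0 0 0 0 0;120 0 0 0 0 0 0;120 0 0 0 0 0 0;120 0 0 0 0 0 0;120 0 0 0 0 0 0;120 0 0 -2 0 0 0;120 0 0 -6 0 0 0;120 0 0 -11 0 0 0;120 0 0 -16 0 0 0;120 0 0 -21 0 0 0;120 0 0 -21 0 0 0'
python3 - <<'E'
from cell import ctrl
from h import *
p=ctrl.snapshot('scene');q=ctrl.snapshot('top')
s=ctrl.observe();print(s['ee_pos'])
for l in('cover','knob_center'):
  for w in (p,q): print(l,[(np.round(d['box'],1),d['score']) for d in ctrl.spot_in(l,w)])
cv2.imwrite('pics/f5.png',np.hstack([cv2.resize(p['img'][120:260,140:300,::-1],None,fx=2.5,fy=2.5,interpolation=cv2.INTER_CUBIC),cv2.resize(q['img'][130:270,260:420,::-1],None,fx=2.5,fy=2.5,interpolation=cv2.INTER_CUBIC)]))
E
```

```text
time: 7.75
ee_pos: [0.4664, -0.3884, 0.2496]
eef_rot: [0.008, 0.67, 0.742, 0.0]
contact_force: [0.2, 0.1, 0.3]
grip_width: 0.0453
gripper_force: 0.0
[ 0.46289475 -0.38668966  0.2428361 ]
cover [(array([260.3, 197.8, 280.1, 204.7]), 0.63), (array([190.9, 182.1, 221.6, 205.7]), 0.62), (array([183.4, 223.9, 205.9, 239.3]), 0.54)]
cover [(array([338.3, 242.3, 369.2, 275.5]), 0.97), (array([373. , 167.5, 396.9, 183.1]), 0.77), (array([415. , 213.6, 434.1, 248.6]), 0.69), (array([143.4, 193.5, 188.2, 249.7]), 0.52)]
knob_center [(array([283.3, 215.9, 298.8, 243.7]), 0.7), (array([279.8, 213.1, 297. , 241.8]), 0.52), (array([178.3, 178.6, 231.9, 215. ]), 0.43)]
knob_center [(array([221.2, 142.1, 360.8, 224.6]), 0.75), (array([280.6, 192.9, 291.7, 219.2]), 0.47)]
```

View pics/f5.png

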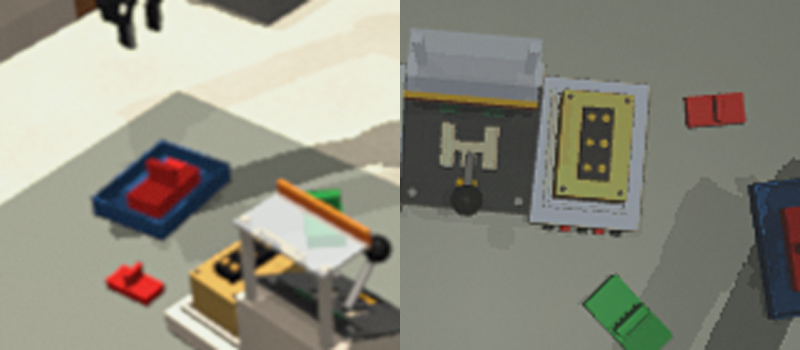

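```bash
cat >> h.py <<'E'
yaw=-.097;Rc=R.from_euler('z',yaw).as_matrix();gate=Rc@R.from_euler('y',-30,degrees=True).as_matrix()
def kn(o,f,s): return o+Rc@[.04,0,.1-.08*np.cos(np.pi/6)]+gate@(.15*np.array([np.sin(f),np.sin(s)*np.cos(f),np.cos(s)*np.cos(f)]))
def tool(a):
    a=np.radians(a);z=Rc@[np.sin(a),0,-np.cos(a)];y=Rc@[0,1,0];return np.c_[np.cross(y,z),y,z]
E
python3 - <<'E'
from cell import ctrl
from h import *
from scipy.optimize import least_squares
p=ctrl.snapshot('top');q=ctrl.snapshot('scene');s=ctrl.observe()
a,b=(286.4,209.8),(290.8,219.2)
K=tri([p,q],[a,b]);print('K',K,proj(p,K)-a,proj(q,K)-b)
o=np.r_[.5892,.00715,0]+Rc@[-.0105,0,0]
r=least_squares(lambda f:np.r_[proj(p,kn(o,f[0],f[1]))-a,proj(q,kn(o,f[0],f[1]))-b],[-.2,0]);print(r.x,r.fun,kn(o,*r.x))
Rt=tool(35)
for back in(.09,0):
    print(go(s,K+Rt[:,2]*(ctrl.tcp_to_grasp-back),Rt), K+Rt[:,2]*(ctrl.tcp_to_grasp-back))
E
```

```text
K [0.51506999 0.01606605 0.13673487] [-0.65696171  0.45997457] [-0.74714303 -0.03699469]
[-0.24515802  0.01264614] [-0.72124525  0.46244399 -0.67469356 -0.51729173] [0.51494923 0.01622384 0.13852422]
(array([40.25,  5.42,  4.54]), array([-23.9, -29.5, -75.9])) [0.47436624 0.02002675 0.19514041]
(array([39.21, 10.5 , 11.9 ]), array([-23.9, -29.5, -75.9])) [0.52574545 0.01502727 0.12141672]
```

```bash
python3 -m inch '40 40.2 5.4 2 -23.9 -29.5 -75.9;40 40.2 5.4 2 -23.9 -29.5 -75.9;40 40.2 5.4 2 -23.9 -29.5 -75.9;40 40.2 5.4 2 -23.9 -29.5 -75.9;40 40.2 5.4 2 -23.9 -29.5 -75.9;40 40.2 5.4 2 -23.9 -29.5 -75.9;40 40.2 5.4 2 -23.9 -29.5 -75.9;40 40.2 5.4 2 -23.9 -29.5 -75.9;40 40.2 5.4 2 -23.9 -29.5 -75.9;40 40.2 5.4 2 -23.9 -29.5 -75.9;40 40.2 5.4 4.5 -23.9 -29.5 -75.9;40 40.2 5.4 4.5 -23.9 -29.5 -75.9'
cat > st.py <<'E'
from cell import ctrl
from h import *
s=ctrl.observe();print(s['qpos'],s['ee_pos'])
K=np.array([.515,.016,.138]);Rt=tool(35)
for back in(.09,0): print(go(s,K+Rt[:,2]*(ctrl.tcp_to_grasp-back),Rt))
E
python3 st.py
```

```text
time: 9.35
ee_pos: [0.4742, 0.0188, 0.1955]
eef_rot: [0.301, 0.046, 0.952, -0.016]
contact_force: [0.7, -0.7, -0.0]
grip_width: 0.0722
gripper_force: 0.0
[ 0.70171447  0.02131437 -0.93986558  2.39269164  0.95626573  0.25495952
  0.36327038] [0.47415945 0.01882121 0.19553782]
(array([-0.05,  0.11, -0.07]), array([-0.2,  0.1,  0.1]))
(array([-0.04,  0.14,  8.93]), array([-0.2,  0.1,  0.1]))
```

```bash
python3 -m inch '40 0 0.1 3 0 0 0;40 0 0.1 6 0 0 0;40 0 0.1 8.9 0 0 0;40 0 0.1 8.9 0 0 0;40 0 0.1 8.9 0 0 0'
python3 st.py
python3 - <<'E'
from cell import ctrl
from h import *
q=ctrl.snapshot('scene')
cv2.imwrite('pics/g6.png',cv2.resize(q['img'][160:280,220:360,::-1],None,fx=5,fy=5,interpolation=cv2.INTER_CUBIC))
E
```

```text
time: 9.85
ee_pos: [0.5255, 0.0153, 0.1208]
eef_rot: [0.299, 0.046, 0.953, -0.015]
contact_force: [-0.1, -0.5, -0.4]
grip_width: 0.0718
gripper_force: 0.0
[ 0.50000946  0.31751797 -0.80438841  2.3723241   1.73287269  0.40558036
 -0.35597637] [0.52548369 0.01534509 0.12079675]
(array([-0.1 , -0.04, -9.14]), array([-0. , -0.2,  0. ]))
(array([-0.13, -0.04, -0.14]), array([-0. , -0.2,  0. ]))
```

View pics/g6.png

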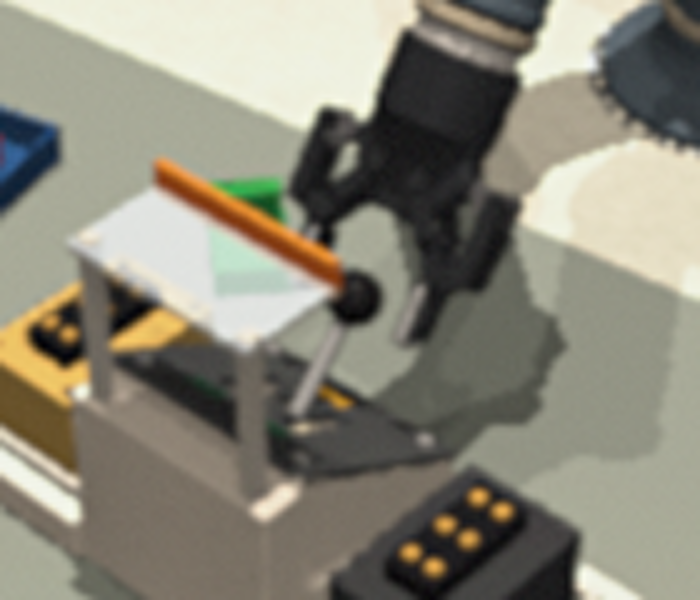

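The knob (356,297 in the crop) sits between the two fingertips ((315,235) and (408,330)). Close.

```bash
python3 -m inch '255 0 0 0 0 0 0;255 0 0 0 0 0 0;255 0 0 0 0 0 0;255 0 0 0 0 0 0;255 0 0 0 0 0 0;255 0 0 0 0 0 0'
cat > st2.py <<'E'
from cell import ctrl
from h import *
s=ctrl.observe();print(s['qpos'].round(2),s['ee_pos'],s['contact_force'])
o=np.r_[.5892,.00715,0]+Rc@[-.0105,0,0];Rt=tool(35)
for f,sd in[(-.245,0),(-.16,0),(-.08,0),(0,0),(0,-.1),(0,-.2),(0,-.29),(.08,-.29),(.16,-.29),(.25,-.29)]:
    print(f,sd,go(s,kn(o,f,sd)+Rt[:,2]*ctrl.tcp_to_grasp,Rt))
E
python3 st2.py
```

```text
time: 10.5
ee_pos: [0.5257, 0.0147, 0.1247]
eef_rot: [0.302, 0.046, 0.952, -0.017]
contact_force: [-5.5, 0.3, 7.1]
grip_width: 0.0316
gripper_force: 58.5
[ 0.5   0.31 -0.81  2.37  1.73  0.41 -0.36] [0.52565473 0.01472467 0.12474842] [-5.53728911  0.29263577  7.12620587]
-0.245 0 (array([ 0.09, -0.14,  0.12]), array([-0.2,  0.2,  0.1]))
-0.16 0 (array([-1.17, -0.14, -0.02]), array([-0.2,  0.2,  0.1]))
-0.08 0 (array([-2.37, -0.14, -0.05]), array([-0.2,  0.2,  0.1]))
0 0 (array([-3.57, -0.14,  0.01]), array([-0.2,  0.2,  0.1]))
0 -0.1 (array([-3.56, -1.64,  0.09]), array([-0.2,  0.2,  0.1]))
0 -0.2 (array([-3.54, -3.12,  0.32]), array([-0.2,  0.2,  0.1]))
0 -0.29 (array([-3.51, -4.43,  0.65]), array([-0.2,  0.2,  0.1]))
0.08 -0.29 (array([-4.7 , -4.42,  0.8 ]), array([-0.2,  0.2,  0.1]))
0.16 -0.29 (array([-5.87, -4.38,  1.05]), array([-0.2,  0.2,  0.1]))
0.25 -0.29 (array([-7.16, -4.3 ,  1.43]), array([-0.2,  0.2,  0.1]))
```

```bash
python3 -m inch '255 -0.6 0 -0.1 0 0 0;255 -1.2 0 -0.15 0 0 0;255 -1.8 0 -0.2 0 0 0;255 -2.4 0 -0.2 0 0 0;255 -3.0 0 -0.15 0 0 0;255 -3.6 0 -0.1 0 0 0;255 -3.6 0 -0.1 0 0 0;255 -3.6 0 -0.1 0 0 0'; python3 st2.py
```

```text
time: 11.3
ee_pos: [0.5532, 0.0117, 0.1452]
eef_rot: [0.301, 0.046, 0.952, -0.017]
contact_force: [-5.0, -0.1, 2.3]
grip_width: 0.0313
gripper_force: 60.4
[ 0.5   0.29 -0.78  2.3   1.54  0.37 -0.14] [0.55319418 0.01174919 0.14516571] [-4.95958738 -0.11953154  2.34193613]
-0.245 0 (array([ 3.53, -0.1 ,  0.2 ]), array([-0.2,  0.1,  0.1]))
-0.16 0 (array([ 2.27, -0.11,  0.05]), array([-0.2,  0.1,  0.1]))
-0.08 0 (array([ 1.07, -0.11,  0.02]), array([-0.2,  0.1,  0.1]))
0 0 (array([-0.13, -0.11,  0.08]), array([-0.2,  0.1,  0.1]))
0 -0.1 (array([-0.12, -1.61,  0.16]), array([-0.2,  0.1,  0.1]))
0 -0.2 (array([-0.1 , -3.09,  0.38]), array([-0.2,  0.1,  0.1]))
0 -0.29 (array([-0.07, -4.4 ,  0.72]), array([-0.2,  0.1,  0.1]))
0.08 -0.29 (array([-1.26, -4.38,  0.87]), array([-0.2,  0.1,  0.1]))
0.16 -0.29 (array([-2.43, -4.34,  1.11]), array([-0.2,  0.1,  0.1]))
0.25 -0.29 (array([-3.73, -4.26,  1.49]), array([-0.2,  0.1,  0.1]))
```

Reached neutral. Now sideways to the right (console -y).

```bash
python3 -m inch '255 0 -0.7 0 0 0 0;255 0 -1.4 0.1 0 0 0;255 0 -2.1 0.2 0 0 0;255 0 -2.8 0.3 0 0 0;255 0 -3.5 0.45 0 0 0;255 0 -4.0 0.55 0 0 0;255 0 -4.3 0.65 0 0 0;255 0 -4.3 0.65 0 0 0;255 0 -4.3 0.65 0 0 0'; python3 st2.py
```

```text
time: 12.2
ee_pos: [0.5537, -0.0249, 0.1403]
eef_rot: [0.301, 0.043, 0.952, -0.01]
contact_force: [-2.7, 7.5, 0.7]
grip_width: 0.031
gripper_force: 62.8
[ 0.58  0.3  -0.75  2.31  1.61  0.29 -0.12] [ 0.55372859 -0.02489528  0.14034704] [-2.66714832  7.46929912  0.72681458]
-0.245 0 (array([ 3.57,  3.55, -0.39]), array([0.6, 0.1, 0.2]))
-0.16 0 (array([ 2.31,  3.55, -0.54]), array([0.6, 0.1, 0.2]))
-0.08 0 (array([ 1.11,  3.54, -0.57]), array([0.6, 0.1, 0.2]))
0 0 (array([-0.09,  3.54, -0.52]), array([0.6, 0.1, 0.2]))
0 -0.1 (array([-0.08,  2.04, -0.46]), array([0.6, 0.1, 0.2]))
0 -0.2 (array([-0.05,  0.56, -0.25]), array([0.6, 0.1, 0.2]))
0 -0.29 (array([-0.02, -0.76,  0.06]), array([0.6, 0.1, 0.2]))
0.08 -0.29 (array([-1.21, -0.75,  0.21]), array([0.6, 0.1, 0.2]))
0.16 -0.29 (array([-2.38, -0.72,  0.46]), array([0.6, 0.1, 0.2]))
0.25 -0.29 (array([-3.67, -0.65,  0.84]), array([0.6, 0.1, 0.2]))
```

```bash
python3 -m inch '255 0 -0.4 0.05 0 0 0;255 0 -0.8 0.1 0 0 0;255 0 -0.8 0.1 0 0 0;255 0 -0.8 0.1 0 0 0'; python3 st2.py | sed -n '1p;8,11p'; python3 - <<'E'
from cell import ctrl
from h import *
q=ctrl.snapshot('scene')
cv2.imwrite('pics/h7.png',cv2.resize(q['img'][160:280,220:360,::-1],None,fx=5,fy=5,interpolation=cv2.INTER_CUBIC))
E
```

```text
time: 12.6
ee_pos: [0.5536, -0.0312, 0.1395]
eef_rot: [0.301, 0.041, 0.953, -0.009]
contact_force: [-1.1, 10.7, -2.2]
grip_width: 0.0313
gripper_force: 61.6
[ 0.6   0.3  -0.75  2.31  1.63  0.28 -0.12] [ 0.55362897 -0.03118518  0.13951119] [-1.12909981 10.7451806  -2.22815531]
0 -0.29 (array([-0.02, -0.13, -0.03]), array([0.8, 0.1, 0.4]))
0.08 -0.29 (array([-1.21, -0.13,  0.12]), array([0.8, 0.1, 0.4]))
0.16 -0.29 (array([-2.39, -0.1 ,  0.37]), array([0.8, 0.1, 0.4]))
0.25 -0.29 (array([-3.68, -0.03,  0.75]), array([0.8, 0.1, 0.4]))
```

View pics/h7.png

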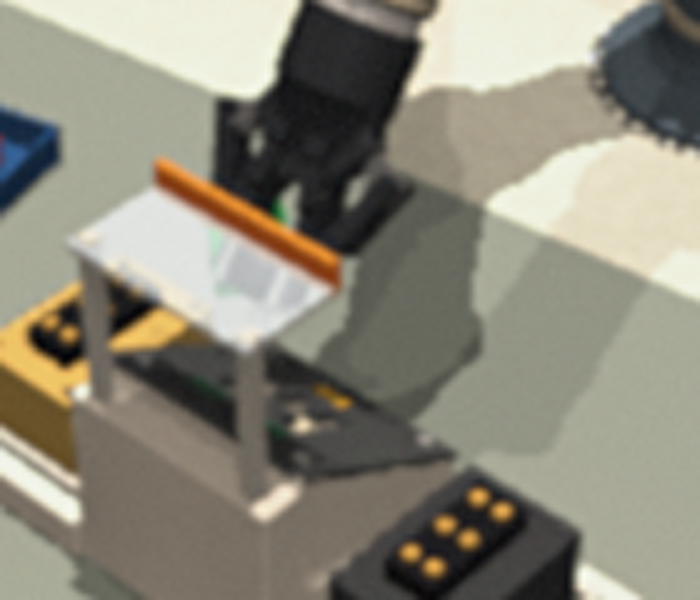

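The knob is held behind the guard and the stem has moved to the right end of the neutral slot (tool at side ≈ -0.28). Push forward.

```bash
python3 -m inch '255 -0.5 0 0.05 0 0 0;255 -1 0 0.1 0 0 0;255 -1.5 0 0.2 0 0 0;255 -2 0 0.3 0 0 0;255 -2.5 0 0.4 0 0 0;255 -3 0 0.55 0 0 0;255 -3.5 0 0.7 0 0 0;255 -3.8 0 0.75 0 0 0;255 -3.8 0 0.75 0 0 0;255 -3.8 0 0.75 0 0 0'; python3 st2.py | sed -n '1p;8,11p'
```

```text
time: 13.65
ee_pos: [0.5874, -0.0351, 0.1541]
eef_rot: [0.301, 0.04, 0.953, -0.011]
contact_force: [-3.4, 11.4, -3.4]
grip_width: 0.031
gripper_force: 62.8
[ 0.59  0.32 -0.74  2.23  1.41  0.29  0.12] [ 0.58740831 -0.03505095  0.15412599] [-3.43303623 11.44205972 -3.44407981]
0 -0.29 (array([ 3.6 , -0.03, -0.78]), array([0.6, 0. , 0.5]))
0.08 -0.29 (array([ 2.41, -0.03, -0.63]), array([0.6, 0. , 0.5]))
0.16 -0.29 (array([ 1.23, -0.  , -0.39]), array([0.6, 0. , 0.5]))
0.25 -0.29 (array([-0.06,  0.06, -0.01]), array([0.6, 0. , 0.5]))
```

```bash
python3 -m inch '255 -0.3 0.2 0.1 0 0 0;255 -0.4 0.3 0.1 0 0 0;255 -0.4 0.4 0.1 0 0 0;0 -0.2 0.4 0.1 0 0 0;0 0 0.4 0.1 0 0 0;0 0 0.4 0.1 0 0 0;0 0 0.4 0 0 0 0;0 0 0.4 0 0 0 0;0 0 0.4 0 0 0 0;0 0 0.4 0 0 0 0'; python3 st2.py | sed -n '1p;11p'
```

```text
time: 14.65
ee_pos: [0.5897, -0.0388, 0.155]
eef_rot: [0.302, 0.046, 0.952, -0.016]
contact_force: [-0.1, -0.1, 0.1]
grip_width: 0.0854
gripper_force: 0.0
[ 0.58  0.32 -0.73  2.22  1.41  0.31  0.11] [ 0.58973585 -0.0388013   0.15499222] [-0.12189221 -0.12723429  0.13105579]
0.25 -0.29 (array([ 0.21,  0.41, -0.1 ]), array([-0.2,  0.2,  0. ]))
```

```bash
python3 -m inch '0 0.2 0.2 -2 0 0 0;0 0.2 0.2 -4 0 0 0;0 0.2 0.2 -7 0 0 0;0 0.2 0.2 -10 0 0 0;0 0.2 0.2 -13 0 0 0;0 0.2 0.2 -13 0 0 0'; python3 - <<'E'
from cell import ctrl
from h import *
q=ctrl.snapshot('scene');p=ctrl.snapshot('top')
o=np.r_[.5892,.00715,0]+Rc@[-.0105,0,0]
print(proj(q,kn(o,.25,-.29)),proj(p,kn(o,.25,-.29)))
cv2.imwrite('pics/i8.png',np.hstack([cv2.resize(q['img'][150:290,170:330,::-1],None,fx=2.5,fy=2.5,interpolation=cv2.INTER_CUBIC),cv2.resize(p['img'][120:260,290:450,::-1],None,fx=2.5,fy=2.5,interpolation=cv2.INTER_CUBIC)]))
E
```

```text
time: 15.25
ee_pos: [0.5171, -0.0321, 0.2532]
eef_rot: [0.299, 0.048, 0.953, -0.017]
contact_force: [-1.5, 0.9, -0.1]
grip_width: 0.0853
gripper_force: 0.0
[262.74243543 214.90441409] [304.1636243 185.247924 ]
```

View pics/i8.png

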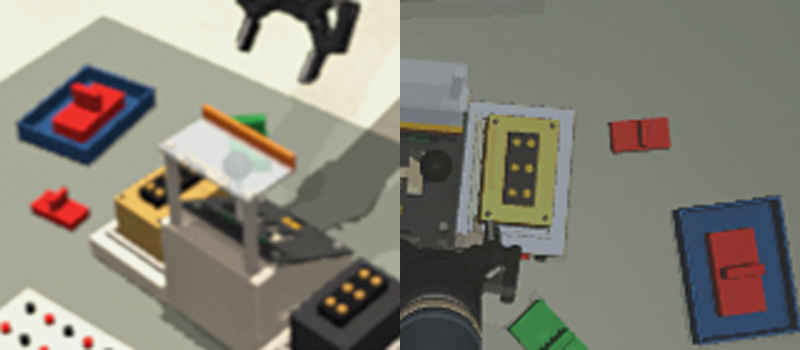

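Both views show the knob at about (265,216) in scene and (305,186) in top, matching the predicted forward-right home position. The cover lies flat in the tray and the gripper is clear.

```bash
python3 -c "
from cell import ctrl
print(ctrl.hand_in())"
```

```text
the job is handed in; nothing more can be done
None
```

The red cover lies flat in the blue tray, the lever is fully home forward in the right lane on the gold module's side and released, and the job is handed in; no verdict was returned.

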